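Close the open paint tin with its press-in lid

ROBOT

A 6-joint arm with a two-finger parallel gripper is mounted at the origin on the work surface. World frame = base frame: x ahead of the robot, y to its left, z up, the work surface at z = 0. Lengths are in m, angles in rad, forces in N, time in s.
With the tool pointing down it reaches from about 0.275 to 1 m from the base axis. Payload 8.4 kg.
Tool frame: the origin (TCP) lies at the very end of the fingers, on their centre line; the grasp point (between the pads) lies 19 mm behind it (manip.grip_point_offset is the distance from the TCP to the grasp point, in m); z points along the fingers, y is the line along which they close (so a half turn about z gives the same grasp; the last joint's range is limited). The gripper opens to 85 mm and grips with 20 to 120 N. Pads are 22 mm wide; open, the fingers measure 114 mm over their backs; the gripper's body (76 mm by 85 mm) begins 54 mm behind the grasp point. The pads swing forward as they close: fully open they stand 13 mm farther back than shut.
Start: joints at [1.263, 0.353, 1.633, -0, 1.155, -0.002], TCP at [0.188, 0.596, 0.231] pointing down, gripper open.
Joint ranges: [-2.63, 2.63], [-0.92, 2.1], [0.06, 2.66], [-1.3, 4.44], [0, 2.69], [-3.02, 3.02]. Speed limits (rad/s): [2.22, 2.22, 2.79, 3.14, 3.14, 3.14].

INTERFACE

Orientations are given as [roll, pitch, yaw] about the fixed x, y, z axes, in that order (R = Rz(yaw) Ry(pitch) Rx(roll)).
In Python, from workcell import manip gives the robot as it stands.
- The arm moves only by the tool move_arm, never from a script. Its argument "targets" is a list of rows, each a list of 7 numbers: the shift along the tool's x, y, z in cm, then the turn, a rotation vector about the tool's x, y, z in degrees, then the closure, from 0 (fully open) to 1 (shut). A call has 1 to 10 rows; each row shifts and turns the commanded pose from where the row before left it, along the tool's axes as they then stand; what a row does not reach is not made up. A row lasts 1/12 s, in which the tool goes at most 41.7 mm and 7.16 degrees, less where a joint would pass 70% of its speed; a pose out of reach is approached as far as the arm can. A call with a gripper value outside its range is refused whole. The fingers move at their own pace and stop on an object; "squeeze" is the grip in N (left out, the last holds). Time passes only in rows, so rows that do not move let the fingers close. It gives the time, the measured TCP pose, the force, the opening and the grip force at its end, in the units of the state.
- manip.state(): the state, without advancing time (a new reading comes with each control period).
- manip.snapshot(name): name is "scene" or "top" or "wrist"; returns a dict with "image" (420x560x3 uint8, red, green, blue), "intrinsics" (3x3 intrinsics, pixels), "R" (3x3) and "t" (3): a world point X has camera coordinates R X + t. Camera axes: x right, y down, z forward; pixel columns grow to the right and rows downward; lengths in m; the calibration is good to about 2 mm. A picture is of the moment at which its call begins. There is no depth.
- manip.close_job(): hands the job in; it is judged then, once.
Trained networks look in a picture, given as the dict that the camera call returned (one of the last four; its "shot" number tells which), for a name from the list of things; names that differ only in an ending like _2 or _b are one class to them, and where a whole thing is asked for, a point or a joint stands for the part that bears it (a point fixed in the world has none). Each returns a list of dicts, best first, with "conf" (0 to 1); they miss things now and then, are a little off and sometimes report something else, mostly with a low value. They report only what shows in the picture. A call takes as long as a camera call. They do not tell look-alikes from the thing itself.
- manip.search_frame(thing, picture): "box" ([left, top, right, bottom] as shares, 0 to 1, of the picture: columns of its width, rows of its height, round what is visible of it).
The state is a dict: "clock": time; "joint_positions": joint angles; "qd": joint speeds; "joint_efforts": joint torques, N m; "ee_pos": TCP position; "eef_rot": TCP orientation; "force": force on the tool from outside, world axes, zero at the start; "wrist_torque": the same for the moment, N m; "width": opening from 0.0 (shut) to 1.0 (fully open); "gripper_force": force on a finger pad.
Only numpy, scipy, OpenCV 4.12 (cv2) and the standard library are available. Lean on these libraries where they do the work, as an engineer would, in place of code of your own. Each camera call takes 0.05 s, during which the arm holds its last target. There are 200 camera calls.

TASK

Close up the small open paint tin: lift the brush off its mouth and lay it flat in the shallow tray, then set the tin's own press-in lid on the mouth and push it straight down until it snaps fully home. Finish while you are still pressing the lid down firmly with the tin standing on the bench: do not let go or back off. Keep the tin upright throughout and leave the other things on the bench as they are.

Things in the scene. Friction and masses are not known exactly. Their poses are not given: they have to be found in the camera images.
- table: the wooden work bench; its top is at height 0.
- tin: the small open paint tin, bare steel with a pale paper band, standing loose on the bench: 56 mm across (58 mm over the rolled rim), 62 mm high, 0.3 to 0.45 kg. The brush lies across its mouth at first. Origin: centre of its underside; z up its axis.
- tin_mouth (a point): centre of the tin's mouth, level with the rim's top (62 mm above the tin's underside). The mouth is 50 mm wide; 4 mm below the rim a springy lip narrows it to 43 mm: the lid's bead snaps past it.
- lid: the tin's press-in lid, bare steel, 60 mm across, 19 mm high, 0.045 kg, lying on the bench right way up. Origin: centre of its underside, z up. Flange (grip it by its edge): 60 mm across, z = 14 to 19 mm. Plug below it: 36 mm across at the bottom, swelling to a 47 mm bead at z = 6.5 mm, 41 mm above that.
- lid_top (a point): centre of the lid's flat top, 19 mm above its origin. Laid loosely on the tin it is 12 mm above the rim's top. Pushing then takes a force rising to 10 to 15 N over 1 to 2 mm; it drops suddenly as the bead passes the lip, and the lid jumps down until the flange sits on the rim: then this point is 5 mm above the rim's top, 67 mm above the bench.
- brush: a flat paint brush with a wooden handle, 215 mm long, 0.045 kg, at first lying level across the tin's mouth on the rim. Origin: its centre of mass, on its underside; +x along the brush to the bristles, z up. Handle from x = -120 to +25 mm, 18 mm wide (y) and 10 mm thick (z); steel ferrule from x = 25 to 55 mm, 34 mm wide, 11 mm thick; bristles to x = 95 mm, 33 mm wide.
- tray: the shallow white enamelled brush tray, fixed on the bench: 300 mm (its x) by 150 mm (its y), rim 12 mm high, walls and floor 3 mm thick. Origin: centre of its underside, z up.
- jar_cap: bystander: a plain metal screw cap of a jar, 44 mm across, 16 mm high; not a lid for the tin. It lies on the same side of the bench as the lid and may have changed places with it. Origin: centre of its underside.
- tape_roll: bystander: a roll of masking tape lying flat, 96 mm across, 24 mm high. Origin: centre of its underside.
- big_tin: bystander: a larger closed paint tin, 78 mm across, 83 mm high. Origin: centre of its underside.
- spray_can: bystander: a spray can, 52 mm across, 172 mm high. Origin: centre of its underside.
- brush_jar: bystander: a glass jar full of artist's brushes, 76 mm across, brushes up to 230 mm high. Origin: centre of its underside.
- palette_knife: bystander: a palette knife lying on the bench, 200 mm long, up to 18 mm high. Origin: about the middle of its length, at bench height; x along it to the blade.
- sanding_block: bystander: a cork sanding block, 100 by 60 by 28 mm. Origin: centre of its underside.
Things that resemble listed ones, but are neither listed nor needed, are in the scene too. Of the things that look like the brush, the smaller one is meant. What is shaped like the lid but purple is not meant.

How it is judged:
By the outcome, as a careful person would: the job done as asked, in the order asked, and still so for the second after the job is handed in, while the arm keeps its last pose, push and grip.
It also fails if it takes over 70 s, if anything falls off the work surface, if the arm or the gripper's body presses on something with over 40 N, if the wrist force passes 120 N, or if a joint passes its speed limit or range.

## Working session

There is one attempt and no reset: what is moved stays moved. The work goes in short steps, Python scripts to look and compute and a tool call to move; the robot and the scene stay as the last step left them, time stands still between calls to the robot, and variables do not carry over. Pictures are saved under pics/ and viewed, at most 10 in all, crops included, and the job is handed in when it is done.

Besides the shell and the picture viewer there is one more tool, called after "Request:" as name(argument=value, ...), one argument or row to a line, values as JSON. move_arm: Moves the arm, as the interface text tells. Its arguments: {"type":"object","properties":{"targets":{"type":"array"},"squeeze":{"type":"number"}},"required":["targets"]}

```bash
mkdir -p pics; ls; cat > h.py <<'E'
import numpy as np, cv2
from workcell import manip
def ray(p,u,v):
    K=np.array(p["intrinsics"]);R=np.array(p["R"]);t=np.array(p["t"])
    d=R.T@np.linalg.solve(K,[u,v,1.]); return -R.T@t,d
def at(p,u,v,z):
    c,d=ray(p,u,v); return c+d*(z-c[2])/d[2]
def proj(p,X):
    c=np.array(p["R"])@np.array(X)+np.array(p["t"]); q=np.array(p["intrinsics"])@c; return q[:2]/q[2]
def save(p,n,crop=None,s=1):
    im=np.array(p["image"])[:,:,::-1]
    if crop: l,t,r,b=crop; im=im[t:b,l:r]
    cv2.imwrite("pics/"+n,cv2.resize(im,None,fx=s,fy=s,interpolation=cv2.INTER_CUBIC))
E
python3 - <<'E'
from h import *
for n in ("top","scene"):
    p=manip.snapshot(n); save(p,n+"0.png",s=1.4)
    print(n,np.round(-np.array(p["R"]).T@p["t"],3))
    for k in "tin lid brush tray jar_cap tape_roll big_tin spray_can brush_jar palette_knife sanding_block".split():
        for r in manip.search_frame(k,p):
            b=np.array(r["box"])*[560,420,560,420]
            print(k,round(r["conf"],2),b.round().astype(int),at(p,(b[0]+b[2])/2,(b[1]+b[3])/2,0.02).round(3)[:2])
E
```

```text
pics
top [ 0.232 -0.095  1.61 ]
tin 0.73 [247 189 265 209] [ 0.535 -0.017]
lid 0.71 [167 220 187 237] [0.438 0.238]
lid 0.61 [195 218 218 238] [0.438 0.143]
brush 0.85 [217 190 285 200] [0.549 0.001]
brush 0.74 [119 264 186 334] [0.212 0.307]
brush 0.49 [ 19  66 488 419] [ 0.393 -0.011]
tray 0.64 [314 162 375 266] [ 0.488 -0.307]
jar_cap 0.52 [174 178 187 195] [0.578 0.234]
tape_roll 0.62 [209 137 240 165] [0.698 0.09 ]
tape_roll 0.21 [117 146 149 173] [0.667 0.395]
big_tin 0.75 [117 143 146 172] [0.673 0.401]
big_tin 0.66 [ 19  70 487 420] [ 0.386 -0.009]
spray_can 0.64 [394 181 422 204] [ 0.561 -0.515]
brush_jar 0.95 [413 228 464 261] [ 0.391 -0.607]
brush_jar 0.36 [249 189 263 209] [ 0.537 -0.016]
palette_knife 0.8 [254 213 261 274] [ 0.39  -0.024]
palette_knife 0.15 [170 218 187 240] [0.436 0.234]
sanding_block 0.97 [285 132 304 161] [ 0.717 -0.142]
scene [0.991 0.848 0.74 ]
tin 0.87 [270 230 291 260] [ 0.531 -0.028]
tin 0.49 [224 279 264 315] [0.702 0.115]
lid 0.67 [336 265 358 285] [0.442 0.16 ]
lid 0.58 [352 289 380 307] [0.45  0.248]
brush 0.97 [258 218 309 260] [ 0.511 -0.051]
brush 0.78 [401 272 530 309] [0.222 0.335]
tray 0.92 [196 184 299 232] [ 0.534 -0.249]
tray 0.17 [296 233 350 244] [ 0.41  -0.005]
jar_cap 0.85 [310 310 328 333] [0.586 0.26 ]
tape_roll 0.66 [222 280 261 314] [0.706 0.113]
big_tin 0.88 [299 339 344 404] [0.651 0.376]
big_tin 0.26 [203 134 223 184] [ 0.503 -0.636]
spray_can 0.61 [203 131 225 184] [ 0.497 -0.644]
brush_jar 0.8 [235 106 262 169] [ 0.3   -0.769]
brush_jar 0.45 [309 310 325 333] [0.591 0.26 ]
palette_knife 0.56 [295 230 353 243] [ 0.405 -0.01 ]
palette_knife 0.25 [269 232 294 261] [ 0.533 -0.021]
sanding_block 0.68 [181 232 224 262] [ 0.724 -0.117]
```

```bash
python3 - <<'E'
from h import *
p=manip.snapshot("top")
save(p,"top1.png",(110,125,390,335),2.8)
E
```

```text
(no output)
```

View pics/top1.png

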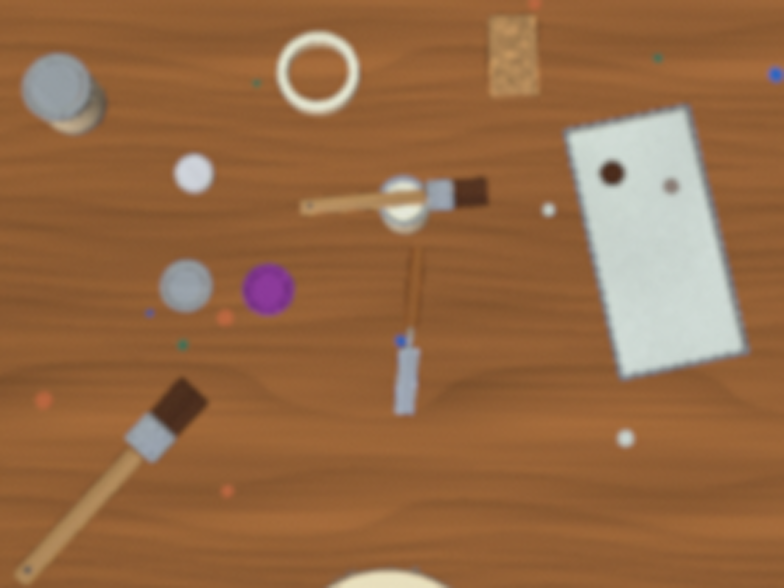

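View pics/scene0.png

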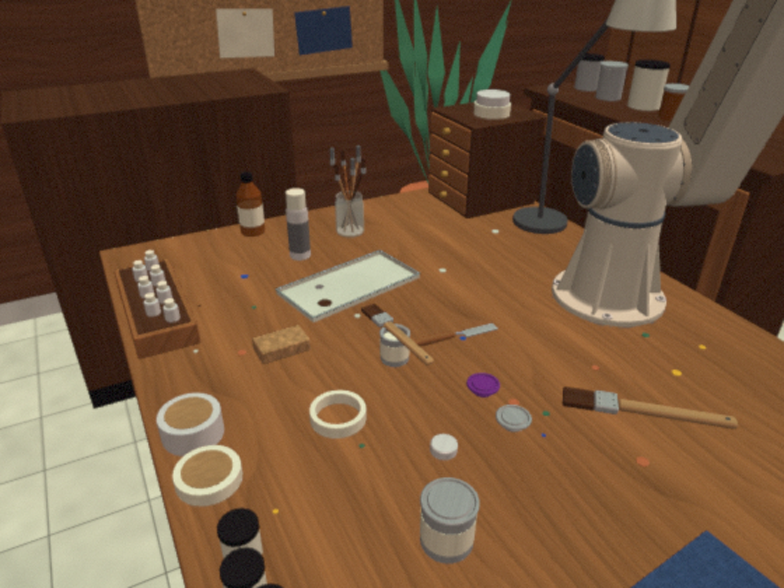

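Top crop: the brush-like things are a small one across the tin (300–488, ~198) and a large one at (110,480). The smaller, on the tin, is the one meant. The lid-like things are grey (186,286) and purple (268,289), and the white cap (194,173) is the jar cap. The grey disc is the lid: it is bare steel and flanged.

```bash
python3 - <<'E'
from h import *
p=manip.snapshot("top"); f=lambda x,y,z: at(p,110+x/2.8,125+y/2.8,z).round(3)
print("handle end",f(300,207,.067),"bristle",f(488,190,.067),"mouth",f(403,198,.062),"lid",f(186,286,.017))
for c in ((566,130),(688,106),(747,352),(622,378)): print("tray",f(*c,.012))
save(p,"lids.png",(155,165,225,245),7)
s=manip.state(); print({k:np.round(v,3) for k,v in s.items()})
w=manip.snapshot("wrist"); R=np.array(w["R"]); print("wrist cam",(-R.T@w["t"]).round(3),R.round(2).tolist(),np.round(w["intrinsics"],0).tolist())
E
```

```text
handle end [0.527 0.105 0.067] bristle [ 0.548 -0.109  0.067] mouth [ 0.539 -0.012  0.062] lid [0.441 0.241 0.017]
tray [ 0.632 -0.202  0.012]
tray [ 0.663 -0.347  0.012]
tray [ 0.37  -0.41   0.012]
tray [ 0.339 -0.265  0.012]
{'clock': np.float64(1.3), 'joint_positions': array([ 1.263,  0.353,  1.633,  0.   ,  1.155, -0.002]), 'qd': array([ 0.001, -0.001, -0.001, -0.001,  0.001,  0.   ]), 'joint_efforts': array([ 4.0000e-03, -6.0519e+01, -3.4244e+01,  0.0000e+00,  1.0000e-03,
        0.0000e+00]), 'ee_pos': array([0.188, 0.596, 0.231]), 'eef_rot': array([-3.142, -0.   ,  2.836]), 'force': array([ 0.321, -0.501,  0.25 ]), 'wrist_torque': array([0.072, 0.025, 0.01 ]), 'gripper_force': np.float64(0.0), 'width': np.float64(1.003)}
wrist cam [0.118 0.619 0.374] [[0.3, 0.95, 0.0], [0.91, -0.29, 0.29], [0.28, -0.09, -0.96]] [[322.0, 0.0, 280.0], [0.0, 322.0, 207.0], [0.0, 0.0, 1.0]]
```

View pics/lids.png

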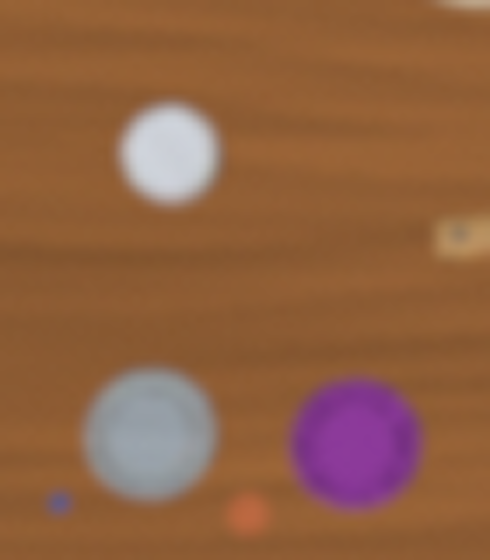

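The crop confirms it: the grey flanged disc (150,433) is the lid, the purple one (355,443) is the decoy, and the white one (170,153) is the jar cap. Next I move over the brush handle.

Request:
move_arm(
  targets=[
    [0,0,0,0,0,6.7,0],
    [0,0,0,0,0,6.7,0],
    [0,0,0,0,0,6.7,0],
    [0,0,0,0,0,6.7,0],
    [0,0,0,0,0,6.7,0],
    [0,0,0,0,0,6.7,0],
    [0,0,0,0,0,6.7,0],
    [0,0,0,0,0,6.7,0],
    [0,0,0,0,0,6.7,0],
    [0,0,0,0,0,6.6,0],
  ],
)

```text
clock: 2.18
ee_pos: [0.1882, 0.596, 0.2313]
eef_rot: [-3.142, -0.0, 1.662]
force: [-0.3, 0.1, -0.8]
width: 1.0
gripper_force: 0.0
```

Request:
move_arm(
  targets=[
    [-3,1.45,0.2,0,0,0,0],
    [-3,1.45,0.2,0,0,0,0],
    [-3,1.45,0.2,0,0,0,0],
    [-3,1.45,0.2,0,0,0,0],
    [-3,1.45,0.2,0,0,0,0],
    [-3,1.45,0.2,0,0,0,0],
    [-3,1.45,0.2,0,0,0,0],
    [-3,1.45,0.2,0,0,0,0],
    [-3,1.45,0.2,0,0,0,0],
    [-3,1.45,0.2,0,0,0,0],
  ],
)

```text
clock: 3.02
ee_pos: [0.3622, 0.3102, 0.2114]
eef_rot: [3.141, -0.0, 1.668]
force: [1.1, 0.8, -0.2]
width: 0.999
gripper_force: 0.0
```

Request:
move_arm(
  targets=[
    [-3,1.45,0.2,0,0,0,0],
    [-3,1.45,0.2,0,0,0,0],
    [-3,1.45,0.2,0,0,0,0],
    [-3,1.45,0.2,0,0,0,0],
    [-3,1.45,0.2,0,0,0,0],
    [-3,1.45,0.2,0,0,0,0],
    [-3,1.45,0.2,0,0,0,0],
    [-3,1.45,0.2,0,0,0,0],
    [-3,1.45,0.2,0,0,0,0],
    [-2.5,1.45,0.2,0,0,0,0],
  ],
)

```text
clock: 3.85
ee_pos: [0.5354, 0.03, 0.1914]
eef_rot: [3.141, 0.0, 1.668]
force: [-0.3, 0.2, 0.4]
width: 0.999
gripper_force: 0.0
```

```bash
python3 - <<'E'
from h import *
w=manip.snapshot("wrist"); save(w,"w1.png",s=1.4)
s=manip.state(); print(s["clock"],np.round(s["ee_pos"],4),np.round(s["eef_rot"],4))
for k in ("brush","tin"):
  for r in manip.search_frame(k,w): print(k,round(r["conf"],2),(np.array(r["box"])*[560,420,560,420]).round(1))
E
```

```text
3.9 [0.5384 0.027  0.1913] [3.1389e+00 2.2000e-03 1.6672e+00]
brush 0.9 [261.3 107.5 298.7 334.1]
tin 0.7 [249.  196.7 309.8 270.4]
```

View pics/w1.png

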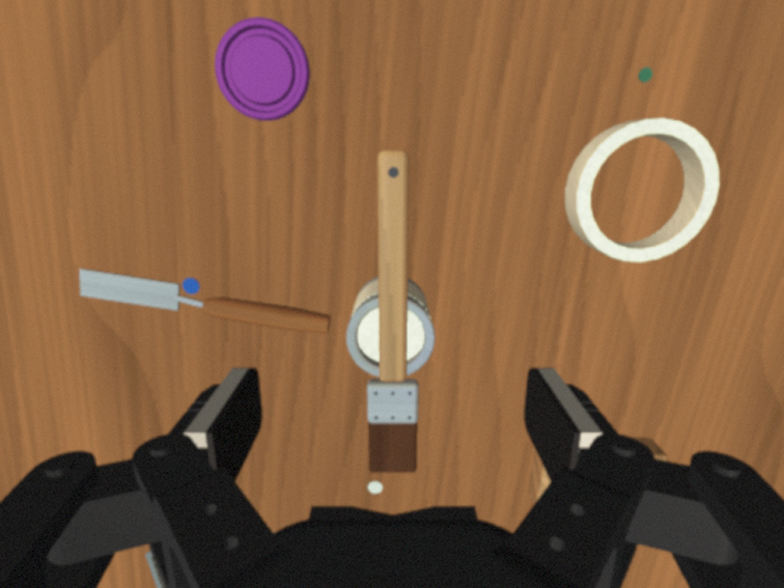

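The picture shows the brush running straight down at column 392 (handle end row 152, bristle end row 470). The mouth ring is centred near (391,334).

```bash
python3 - <<'E'
from h import *
w=manip.snapshot("wrist"); f=lambda x,y,z: at(w,x/1.4,y/1.4,z).round(4)
h=f(392,152,.072);b=f(392.5,470,.071);d=(b-h)[:2]; print(h,b,np.linalg.norm(d),np.degrees(np.arctan2(d[1],d[0])))
d/=np.linalg.norm(d); g=h[:2]+d*.07; print("grip pt",g, "mouth rim sides",f(347,334,.062),f(434,334,.062), f(391,377,.062))
s=manip.state();p=np.array(s["ee_pos"]);y=s["eef_rot"][2];D=g-p[:2]
print(p,np.degrees(y),"tool x",D@[np.cos(y),np.sin(y)],"tool y",D@[np.sin(y),-np.cos(y)])
E
```

```text
[0.5288 0.1051 0.072 ] [ 0.549  -0.1044  0.071 ] 0.21047158953169906 -84.49256332311496
grip pt [0.53551825 0.03542314] mouth rim sides [ 0.5104 -0.01    0.062 ] [ 0.5665 -0.0047  0.062 ] [ 0.5417 -0.0381  0.062 ]
[0.53462812 0.03147423 0.19106815] 95.47424575010812 tool x 0.003845978634990771 tool y 0.0012627830054869997
```

Request:
move_arm(
  targets=[
    [0.5,0.15,2.5,0,0,0,0.3],
    [0,0,2.5,0,0,0,0.3],
    [0,0,2.5,0,0,0,0.3],
    [0,0,2.5,0,0,0,0.3],
    [0,0,2.0,0,0,0,0.3],
    [0,0,1.0,0,0,0,0.3],
    [0,0,0,0,0,0,0.3],
    [0,0,0,0,0,0,0.3],
  ],
  squeeze=40,
)

```text
clock: 4.72
ee_pos: [0.5354, 0.0378, 0.0616]
eef_rot: [-3.141, -0.0, 1.669]
force: [-0.2, 0.2, -0.8]
width: 0.696
gripper_force: 0.0
```

Request:
move_arm(
  targets=[
    [0,0,0,0,0,0,1],
    [0,0,0,0,0,0,1],
    [0,0,0,0,0,0,1],
    [0,0,0,0,0,0,1],
    [0,0,0,0,0,0,1],
    [0,0,0,0,0,0,1],
    [0,0,0,0,0,0,1],
    [0,0,0,0,0,0,1],
  ],
)

```text
clock: 5.38
ee_pos: [0.5364, 0.0372, 0.0622]
eef_rot: [3.14, -0.0, 1.668]
force: [-0.2, 0.5, 7.8]
width: 0.198
gripper_force: 41.1
```

Request:
move_arm(
  targets=[
    [0,0,-0.5,0,0,0,1],
    [0,0,-1,0,0,0,1],
    [0,0,-2,0,0,0,1],
    [0,0,-2.5,0,0,0,1],
    [0,0,-2.5,0,0,0,1],
    [0,0,-1.5,0,0,0,1],
    [0,0,0,0,0,0,1],
  ],
)

```text
clock: 5.97
ee_pos: [0.5378, 0.0372, 0.1654]
eef_rot: [3.136, 0.0, 1.668]
force: [0.8, 0.9, 0.3]
width: 0.195
gripper_force: 40.3
```

```bash
python3 - <<'E'
from h import *
p=manip.snapshot("scene"); a=np.array(p["image"])[:,:,::-1][170:330,180:380]
w=manip.snapshot("wrist"); b=np.array(w["image"])[:,:,::-1]
a=cv2.resize(a,None,fx=1.9,fy=1.9); b=cv2.resize(b,(405,304)); cv2.imwrite("pics/lift.png",np.hstack([a,b]))
print(manip.state()["ee_pos"])
E
```

```text
[0.53583915 0.03709978 0.16203319]
```

View pics/lift.png

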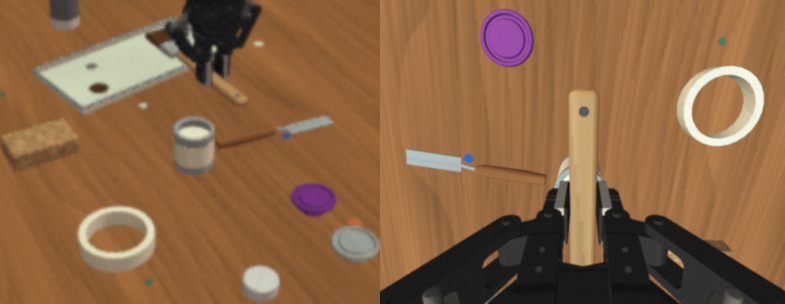

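The brush is held between the fingers, and the tin is still upright at (195,145). Next I turn and carry it over the tray.

Request:
move_arm(
  targets=[
    [0,0,0,0,0,6.95,1],
    [0,0,0,0,0,6.95,1],
    [0,0,0,0,0,6.95,1],
    [0,0,0,0,0,6.95,1],
    [0,0,0,0,0,6.95,1],
    [0,0,0,0,0,6.95,1],
    [0,0,0,0,0,6.95,1],
    [0,0,0,0,0,6.95,1],
    [0,0,0,0,0,6.95,1],
    [0,0,0,0,0,6.95,1],
  ],
)

```text
clock: 6.9
ee_pos: [0.5346, 0.037, 0.1598]
eef_rot: [-3.141, 0.002, 0.449]
force: [0.4, -0.7, 0.2]
width: 0.196
gripper_force: 40.3
```

Request:
move_arm(
  targets=[
    [0,0,0,0,0,6.95,1],
    [0,0,0,0,0,6.95,1],
    [-0.9,4.0,0,0,0,0,1],
    [-0.9,4.0,0,0,0,0,1],
    [-0.9,4.0,0,0,0,0,1],
    [-0.9,4.0,0,0,0,0,1],
    [-0.9,4.0,0,0,0,0,1],
    [-0.9,4.0,0,0,0,0,1],
    [-0.9,4.0,0,0,0,0,1],
    [-0.9,4.0,0,0,0,0,1],
  ],
)

```text
clock: 7.73
ee_pos: [0.5314, -0.2925, 0.1598]
eef_rot: [-3.14, 0.002, 0.212]
force: [0.7, -0.5, -0.9]
width: 0.193
gripper_force: 40.3
```

```bash
python3 - <<'E'
from h import *
w=manip.snapshot("wrist"); s=manip.state(); p=np.array(s["ee_pos"]); y=s["eef_rot"][2]; print(s["clock"],p.round(4),np.degrees(y))
save(w,"w2.png",s=1.2)
tx=np.array([np.cos(y),np.sin(y),0])
for dz in (.0,.01,.02): print(proj(w,p+tx*.07+[0,0,dz])*1.2)
sc=manip.snapshot("scene")
for pt in ((0.501,-0.306),): print(p[:2]-pt)
E
```

```text
7.7833 [ 0.5319 -0.2994  0.1602] 12.085843481589182
[357.49722775 147.37739754]
[359.01722414 148.64842935]
[360.7833009  150.12523533]
[0.03091956 0.00656254]
```

View pics/w2.png

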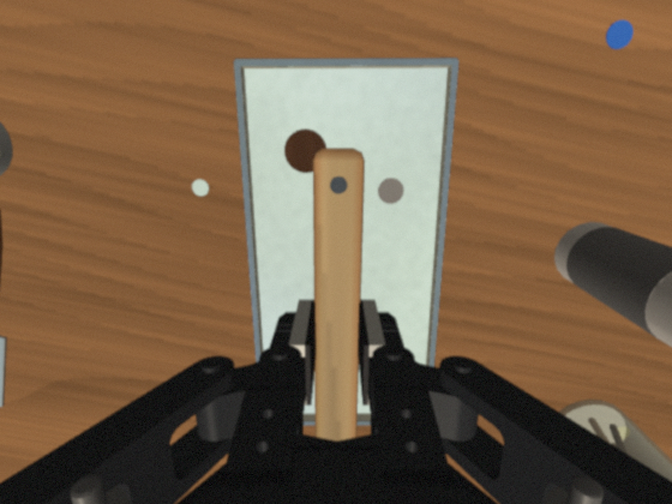

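The picture shows the brush parallel to the tray's sides and well inside them (handle end (338,150), tray walls at about 245–445). Next I lower it.

Request:
move_arm(
  targets=[
    [0,0,3,0,0,0,1],
    [0,0,3,0,0,0,1],
    [0,0,3,0,0,0,1],
    [0,0,3,0,0,0,1],
    [0,0,1.5,0,0,0,1],
    [0,0,1,0,0,0,1],
    [0,0,0.4,0,0,0,1],
    [0,0,0.2,0,0,0,1],
    [0,0,0,0,0,0,1],
  ],
)

```text
clock: 8.58
ee_pos: [0.533, -0.2908, 0.0105]
eef_rot: [3.141, -0.0, 0.213]
force: [-0.4, 0.5, -0.2]
width: 0.197
gripper_force: 40.3
```

Request:
move_arm(
  targets=[
    [0,0,0.2,0,0,0,1],
    [0,0,0.2,0,0,0,1],
    [0,0,0.1,0,0,0,1],
    [0,0,0,0,0,0,1],
  ],
)

```text
clock: 8.92
ee_pos: [0.5329, -0.2909, 0.0056]
eef_rot: [3.141, -0.0, 0.213]
force: [-0.3, -0.4, -0.6]
width: 0.196
gripper_force: 40.3
```

Request:
move_arm(
  targets=[
    [0,0,0.1,0,0,0,1],
    [0,0,0,0,0,0,0.5],
    [0,0,0,0,0,0,0.5],
    [0,0,0,0,0,0,0.5],
    [0,0,0,0,0,0,0.5],
    [0,0,0,0,0,0,0.5],
    [0,0,-2,0,0,0,0.5],
    [0,0,-4,0,0,0,0.5],
    [0,0,-4,0,0,0,0.5],
    [0,0,-4,0,0,0,0.5],
  ],
)

```text
clock: 9.75
ee_pos: [0.5322, -0.2906, 0.1455]
eef_rot: [-3.141, 0.001, 0.213]
force: [0.1, 0.1, 0.5]
width: 0.499
gripper_force: 0.0
```

```bash
python3 - <<'E'
from h import *
s=manip.state(); print(s["clock"],np.round(s["ee_pos"],4))
for n in ("top","scene"):
  w=manip.snapshot(n)
  for k in ("brush","tin"):
    for r in manip.search_frame(k,w): print(n,k,round(r["conf"],2),(np.array(r["box"])*[560,420,560,420]).round(1))
E
```

```text
9.75 [ 0.5322 -0.2906  0.1455]
top brush 0.73 [113.5 272.3 165.6 333.3]
top brush 0.69 [209.9 136.7 238.9 164.5]
top brush 0.49 [116.9 144.4 148.2 168.8]
top tin 0.67 [244.5 188.7 263.2 209.8]
scene brush 0.92 [400.8 276.5 529.9 307.6]
scene brush 0.84 [224.4 187.8 282.7 212.9]
scene tin 0.91 [269.3 232.9 293.7 263.3]
```

Request:
move_arm(
  targets=[
    [0,0,-0.5,0,0,-7.1,0],
    [0,0,-0.5,0,0,-7.1,0],
    [0,0,-0.5,0,0,-7.1,0],
    [0,0,-0.5,0,0,-7.1,0],
    [0,0,-0.5,0,0,-7.1,0],
    [0,0,-0.5,0,0,-7.1,0],
    [0,0,-0.5,0,0,-7.1,0],
    [0,0,-0.5,0,0,-7.1,0],
    [0,0,-0.5,0,0,-7.1,0],
    [0,0,-0.5,0,0,-7.1,0],
  ],
)

```text
clock: 10.88
ee_pos: [0.5318, -0.2903, 0.1923]
eef_rot: [-3.138, -0.001, 1.458]
force: [0.3, 0.9, -0.6]
width: 0.999
gripper_force: 0.0
```

Request:
move_arm(
  targets=[
    [0,0,0,0,0,-6.8,0],
    [3.8,-0.65,0,0,0,0,0],
    [3.8,-0.65,0,0,0,0,0],
    [3.8,-0.65,0,0,0,0,0],
    [3.8,-0.65,0,0,0,0,0],
    [3.8,-0.65,0,0,0,0,0],
    [3.8,-0.65,0,0,0,0,0],
    [3.8,-0.65,0,0,0,0,0],
    [3.8,-0.65,0,0,0,0,0],
    [3.8,-0.65,0,0,0,0,0],
  ],
)

```text
clock: 11.72
ee_pos: [0.4727, 0.0527, 0.1927]
eef_rot: [-3.139, 0.0, 1.57]
force: [0.4, 0.6, 0.1]
width: 1.001
gripper_force: 0.0
```

Request:
move_arm(
  targets=[
    [3.8,-0.65,0.5,0,0,0,0],
    [3.8,-0.65,0.5,0,0,0,0],
    [3.8,-0.65,0.5,0,0,0,0],
    [3.8,-0.65,0.5,0,0,0,0],
    [3.8,-0.65,0.5,0,0,0,0],
    [0,0,0,0,0,0,0],
    [0,0,0,0,0,0,0],
  ],
)

```text
clock: 12.3
ee_pos: [0.4403, 0.2424, 0.1673]
eef_rot: [-3.138, 0.002, 1.574]
force: [-0.1, 0.1, -0.4]
width: 1.004
gripper_force: 0.0
```

```bash
cat > e.py <<'E'
from h import *
import sys
def ell(w,guess,ztop,s_max=70,rmin=.02,rmax=.04):
    "low-saturation blob nearest guess -> mask contour, mapped to the plane z"
    im=np.array(w["image"]); hsv=cv2.cvtColor(im,cv2.COLOR_RGB2HSV)
    m=(hsv[:,:,1]<s_max).astype(np.uint8); m=cv2.morphologyEx(m,cv2.MORPH_CLOSE,np.ones((5,5)))
    cs,_=cv2.findContours(m,cv2.RETR_EXTERNAL,cv2.CHAIN_APPROX_NONE)
    u=proj(w,guess)
    c=[c for c in cs if cv2.pointPolygonTest(c,(float(u[0]),float(u[1])),False)>=0]
    if not c: return None
    pts=np.array([at(w,x+.0,y+.0,ztop)[:2] for x,y in c[0][:,0]],np.float32)
    return cv2.minEnclosingCircle(pts), cv2.fitEllipse(pts)
E
python3 - <<'E'
from e import *
w=manip.snapshot("wrist"); s=manip.state(); print(s["clock"],np.round(s["ee_pos"],4),np.round(s["eef_rot"],4))
print(ell(w,[.441,.241,.019],.0165)); save(w,"w3.png")
sc=manip.snapshot("scene"); a=np.array(sc["image"])[:,:,::-1][170:290,180:380]
b=cv2.resize(np.array(w["image"])[:,:,::-1],(400,300)); cv2.imwrite("pics/mix.png",np.hstack([b,cv2.resize(a,(400,240)).repeat(1,0) if 0 else cv2.copyMakeBorder(cv2.resize(a,(400,240)),0,60,0,0,cv2.BORDER_CONSTANT)]))
E
```

```text
12.35 [0.4408 0.2412 0.1677] [-3.1388e+00  1.9000e-03  1.5727e+00]
(((0.4446316659450531, 0.24211320281028748), 0.030301982536911964), ((0.44454213976860046, 0.2421017587184906), (0.05943332612514496, 0.05950968712568283), 49.742340087890625))
```

View pics/mix.png

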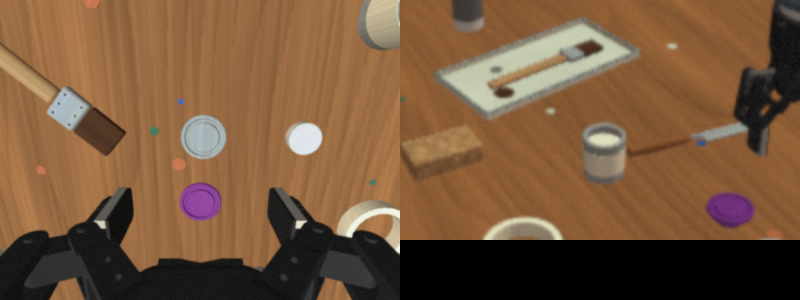

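The left half shows the grey lid at (203,137) with the purple decoy below it at (200,202). The right half shows the brush lying flat in the tray and the tin upright. Next I go down on the lid.

Request:
move_arm(
  targets=[
    [0.1,0.4,3,0,0,0,0],
    [0,0,3,0,0,0,0],
    [0,0,3,0,0,0,0],
    [0,0,3,0,0,0,0],
    [0,0,2,0,0,0,0],
    [0,0,1.5,0,0,0,0],
    [0,0,0.7,0,0,0,0],
    [0,0,0.15,0,0,0,0],
    [0,0,0,0,0,0,0],
    [0,0,0,0,0,0,0],
  ],
  squeeze=40,
)

```text
clock: 13.23
ee_pos: [0.4467, 0.242, 0.0066]
eef_rot: [3.141, -0.001, 1.57]
force: [0.1, 0.2, 0.2]
width: 0.995
gripper_force: 0.0
```

Request:
move_arm(
  targets=[
    [0,0,0,0,0,0,0.5],
    [0,0,0,0,0,0,0.5],
    [0,0,0,0,0,0,0.5],
    [0,0,0,0,0,0,0.5],
    [0,0,0,0,0,0,0.5],
    [0,0,0,0,0,0,0.5],
  ],
)

```text
clock: 13.73
ee_pos: [0.4465, 0.2425, 0.0071]
eef_rot: [3.14, -0.001, 1.571]
force: [-1.5, -3.0, 12.3]
width: 0.676
gripper_force: 39.8
```

Request:
move_arm(
  targets=[
    [0,0,-0.5,0,0,0,0.5],
    [0,0,-1,0,0,0,0.5],
    [0,0,-2.5,0,0,0,0.5],
    [0,0,-3,0,0,0,0.5],
    [0,0,-3,0,0,0,0.5],
    [0,0,-3,0,0,0,0.5],
    [0,0,-2,0,0,0,0.5],
    [0,0,0,0,0,0,0.5],
  ],
)

```text
clock: 14.4
ee_pos: [0.4483, 0.2435, 0.1609]
eef_rot: [3.135, -0.004, 1.571]
force: [1.4, 0.5, -0.0]
width: 0.672
gripper_force: 42.9
```

```bash
python3 - <<'E'
from h import *
w=manip.snapshot("wrist"); s=manip.state(); p=np.array(s["ee_pos"]); print(s["clock"],p.round(4),np.round(s["eef_rot"],4),s["width"],s["gripper_force"])
print(proj(w,p+[0,0,.012])-[140,120])
a=np.array(w["image"])[:,:,::-1][120:420,140:420]; a=cv2.resize(a,None,fx=1.4,fy=1.4)
sc=manip.snapshot("scene"); u=proj(sc,p).astype(int); print(u)
b=np.array(sc["image"])[:,:,::-1][u[1]-60:u[1]+40,u[0]-45:u[0]+45]; b=cv2.resize(b,(378,420),interpolation=cv2.INTER_CUBIC)
cv2.imwrite("pics/lid2.png",np.hstack([a,b]))
E
```

```text
14.45 [0.4473 0.243  0.1587] [ 3.1368e+00 -2.6000e-03  1.5706e+00] 0.677967196726489 42.900100350379944
[137.42469268 159.20995034]
[372 248]
```

View pics/lid2.png

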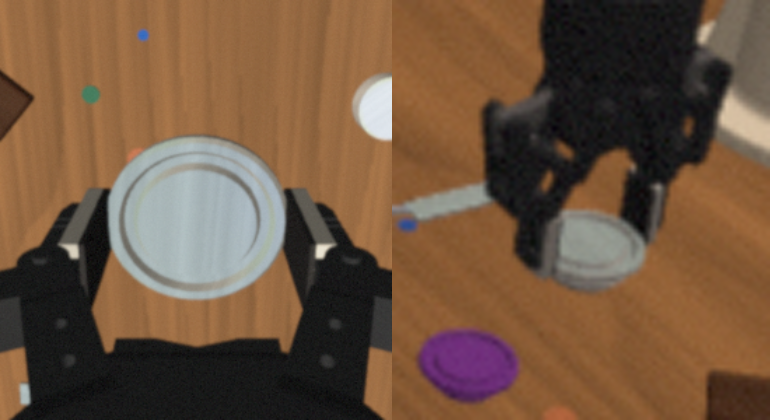

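The lid is held level between the fingers, with its centre at (197,217) on the tool axis. I pass over the tin to the far side so the camera sees the bare mouth.

Request:
move_arm(
  targets=[
    [-3.65,0.91,0,0,0,0,0.5],
    [-3.65,0.91,0,0,0,0,0.5],
    [-3.65,0.91,0,0,0,0,0.5],
    [-3.65,0.91,0,0,0,0,0.5],
    [-3.65,0.91,0,0,0,0,0.5],
    [-3.65,0.91,0,0,0,0,0.5],
    [-3.65,0.91,0,0,0,0,0.5],
    [-3.65,0.91,0,0,0,0,0.5],
    [-3.65,0.91,0,0,0,0,0.5],
    [-3.6,0.91,0,0,0,0,0.5],
  ],
)

```text
clock: 15.33
ee_pos: [0.5358, -0.1241, 0.1543]
eef_rot: [-3.139, -0.001, 1.57]
force: [0.6, 1.5, -0.7]
width: 0.675
gripper_force: 42.9
```

Request:
move_arm(
  targets=[
    [0,0,0,0,0,0,0.5],
    [0,0,0,0,0,0,0.5],
    [0,0,0,0,0,0,0.5],
  ],
)

```text
clock: 15.58
ee_pos: [0.5356, -0.122, 0.1544]
eef_rot: [-3.139, -0.001, 1.569]
force: [-0.2, 0.5, -0.4]
width: 0.672
gripper_force: 42.9
```

```bash
python3 - <<'E'
from h import *
w=manip.snapshot("wrist"); s=manip.state(); p=np.array(s["ee_pos"]); print(s["clock"],p.round(4),np.round(s["eef_rot"],4),s["width"])
print("tin px",proj(w,[.5385,-.009,.062]),"lid px",proj(w,p+[0,0,.012]))
a=np.array(w["image"])[:,:,::-1][0:400,120:440]; cv2.imwrite("pics/tin3.png",cv2.resize(a,None,fx=1.5,fy=1.5))
for k in ("tin","lid"):
  for r in manip.search_frame(k,w): print(k,round(r["conf"],2),(np.array(r["box"])*[560,420,560,420]).round(1))
E
```

```text
15.6333 [ 0.5357 -0.1214  0.1547] [-3.1393e+00 -8.0000e-04  1.5706e+00] 0.6743557813912303
tin px [284.02102338  48.69623664] lid px [279.51099682 279.89304091]
tin 0.86 [243.4   7.8 328.6 102.7]
lid 0.63 [216.5 213.4 346.5 335.6]
```

View pics/tin3.png

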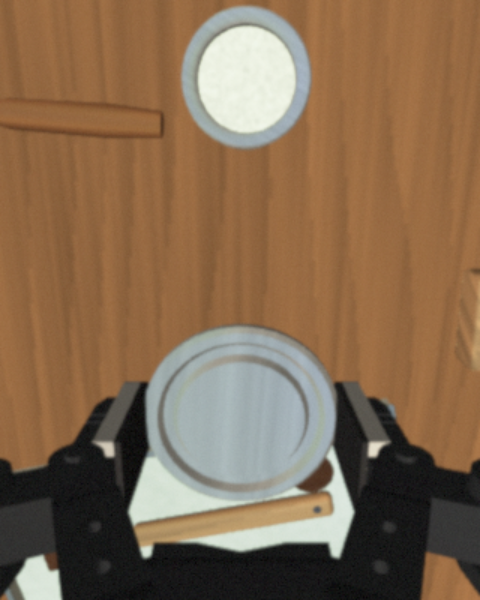

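The mouth ring is clear at (246,77) and the held lid at (241,412). I fit both now.

```bash
python3 - <<'E'
from e import *
w=manip.snapshot("wrist"); s=manip.state(); p=np.array(s["ee_pos"])
(c,r),el=ell(w,[.5385,-.014,.062],.061); print("tin",np.round(c,4),r,np.round(el[0],4),np.round(el[1],4))
f=lambda x,y,z: at(w,120+x/1.5,y/1.5,z)[:2].round(4)
z=p[2]+.012
L=[f(146,412,z),f(336,412,z),f(241,325,z),f(241,500,z)]; print("lid",L,np.mean(L[:2],0)-p[:2],np.mean(L[2:],0)-p[:2],p)
t=manip.snapshot("top"); print(ell(t,[.5385,-.01,.062],.061))
E
```

```text
tin [ 0.5382 -0.0114] 0.029195964336395264 [ 0.5383 -0.0113] [0.0574 0.0575]
lid [array([ 0.5083, -0.1179]), array([ 0.5654, -0.1179]), array([ 0.5368, -0.0903]), array([ 0.5369, -0.1493])] [0.00043482 0.00322128] [0.00043482 0.00132128] [ 0.53641518 -0.12112128  0.15549145]
(((0.3284596800804138, 0.0067374128848314285), 0.4728755056858063), ((0.2623650133609772, 0.018483363091945648), (0.5864954590797424, 0.9196337461471558), 51.59733581542969))
```

Request:
move_arm(
  targets=[
    [3.0,0.2,0,0,0,0,0.5],
    [3.0,0,0,0,0,0,0.5],
    [3.0,0,0,0,0,0,0.5],
    [1.95,0,0,0,0,0,0.5],
    [0,0,2.5,0,0,0,0.5],
    [0,0,2.5,0,0,0,0.5],
    [0,0,2,0,0,0,0.5],
    [0,0,1,0,0,0,0.5],
    [0,0,0,0,0,0,0.5],
    [0,0,0,0,0,0,0.5],
  ],
)

```text
clock: 16.67
ee_pos: [0.5389, -0.0126, 0.076]
eef_rot: [-3.141, -0.0, 1.571]
force: [0.0, -0.5, 0.6]
width: 0.677
gripper_force: 42.9
```

```bash
python3 - <<'E'
from h import *
s=manip.state(); p=np.array(s["ee_pos"]); print(s["clock"],p.round(4),np.round(s["force"],1),s["width"])
sc=manip.snapshot("scene"); u=proj(sc,p).astype(int)
b=np.array(sc["image"])[:,:,::-1][u[1]-50:u[1]+40,u[0]-50:u[0]+50]; a=cv2.resize(b,(500,450),interpolation=cv2.INTER_CUBIC)
cv2.imwrite("pics/pl.png",a)
E
```

```text
16.6667 [ 0.5389 -0.0126  0.076 ] [ 0.  -0.5  0.6] 0.6770281319502933
```

View pics/pl.png

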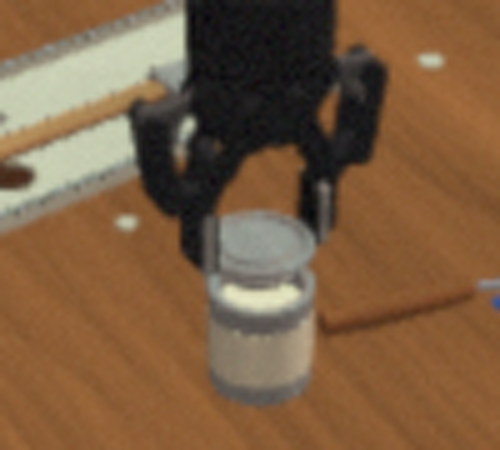

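The lid sits squarely above the tin mouth (lid column about 263, rim column about 262). Next I lower it gently.

Request:
move_arm(
  targets=[
    [0,0,0.3,0,0,0,0.5],
    [0,0,0.3,0,0,0,0.5],
    [0,0,0.2,0,0,0,0.5],
    [0,0,0.2,0,0,0,0.5],
    [0,0,0,0,0,0,0.5],
  ],
)

```text
clock: 17.13
ee_pos: [0.5387, -0.0129, 0.0656]
eef_rot: [-3.141, 0.0, 1.57]
force: [-0.7, 0.8, -0.6]
width: 0.675
gripper_force: 42.9
```

Request:
move_arm(
  targets=[
    [0,0,0.1,0,0,0,0.5],
    [0,0,0.1,0,0,0,0.5],
    [0,0,0,0,0,0,0.5],
  ],
)

```text
clock: 17.38
ee_pos: [0.5388, -0.0128, 0.0637]
eef_rot: [-3.141, -0.0, 1.57]
force: [-1.2, 0.9, -0.3]
width: 0.677
gripper_force: 43.0
```

Request:
move_arm(
  targets=[
    [0,0,0.1,0,0,0,0.5],
    [0,0,0.1,0,0,0,0.5],
    [0,0,0,0,0,0,0.5],
  ],
)

```text
clock: 17.63
ee_pos: [0.5388, -0.0127, 0.0619]
eef_rot: [-3.141, -0.0, 1.57]
force: [-1.6, 2.1, 4.0]
width: 0.674
gripper_force: 43.4
```

Request:
move_arm(
  targets=[
    [0,0,0.1,0,0,0,0.5],
    [0,0,0,0,0,0,0.5],
  ],
)

```text
clock: 17.8
ee_pos: [0.5391, -0.0126, 0.0612]
eef_rot: [3.141, -0.0, 1.57]
force: [-2.6, 2.0, 7.9]
width: 0.673
gripper_force: 43.6
```

The lid touched at the expected height. I keep pushing straight down with a firmer grip.

Request:
move_arm(
  targets=[
    [0,0,0,0,0,0,0.5],
    [0,0,0.1,0,0,0,0.5],
    [0,0,0.1,0,0,0,0.5],
    [0,0,0,0,0,0,0.5],
  ],
  squeeze=70,
)

```text
clock: 18.13
ee_pos: [0.5387, -0.0128, 0.0587]
eef_rot: [-3.141, 0.0, 1.571]
force: [-0.0, -0.3, -4.2]
width: 0.662
gripper_force: 74.8
```

Request:
move_arm(
  targets=[
    [0,0,0.1,0,0,0,0.5],
    [0,0,0.1,0,0,0,0.5],
    [0,0,0,0,0,0,0.5],
  ],
)

```text
clock: 18.38
ee_pos: [0.5384, -0.0129, 0.0562]
eef_rot: [-3.14, -0.0, 1.57]
force: [-0.0, 1.1, -2.7]
width: 0.66
gripper_force: 74.8
```

Request:
move_arm(
  targets=[
    [0,0,0.1,0,0,0,0.5],
    [0,0,0.1,0,0,0,0.5],
    [0,0,0,0,0,0,0.5],
  ],
)

```text
clock: 18.63
ee_pos: [0.5387, -0.0129, 0.0556]
eef_rot: [-3.141, 0.0, 1.57]
force: [-5.6, 0.1, 13.4]
width: 0.657
gripper_force: 76.3
```

Request:
move_arm(
  targets=[
    [0,0,0.1,0,0,0,0.5],
    [0,0,0.1,0,0,0,0.5],
    [0,0,0,0,0,0,0.5],
  ],
)

```text
clock: 18.88
ee_pos: [0.5388, -0.0129, 0.0554]
eef_rot: [-3.141, 0.0, 1.57]
force: [-12.8, 0.5, 37.1]
width: 0.655
gripper_force: 78.2
```

Request:
move_arm(
  targets=[
    [0,0,0,0,0,0,0.5],
    [0,0,0,0,0,0,0.5],
    [0,0,0,0,0,0,0.5],
    [0,0,0,0,0,0,0.5],
  ],
)

```text
clock: 19.22
ee_pos: [0.5388, -0.0129, 0.0554]
eef_rot: [3.142, 0.0, 1.57]
force: [-12.6, 1.0, 35.8]
width: 0.661
gripper_force: 78.2
```

```bash
python3 - <<'E'
from h import *
w=manip.snapshot("wrist"); s=manip.state(); p=np.array(s["ee_pos"]); print(p.round(4),np.round(s["force"],1),np.round(s["wrist_torque"],2))
im=np.array(w["image"]); hsv=cv2.cvtColor(im,cv2.COLOR_RGB2HSV)
for k in ("tin","lid"):
  for r in manip.search_frame(k,w): print(k,round(r["conf"],2),(np.array(r["box"])*[560,420,560,420]).round(1))
print([proj(w,[p[0],-.0125+q,z]).round(1).tolist() for q in(-.03,.03) for z in (.067,.074)])
sc=manip.snapshot("scene")
for k in ("tin","lid"):
  for r in manip.search_frame(k,sc): print("scene",k,round(r["conf"],2),(np.array(r["box"])*[560,420,560,420]).round(1))
print(proj(sc,[.538,-.012,0]),proj(sc,[.538,-.012,.067]))
E
```

```text
[ 0.5388 -0.0129  0.0554] [-12.1   0.9  35.6] [ 0.18  2.16 -0.04]
tin 0.57 [232.4 186.9 326.7 236.1]
tin 0.15 [  1.6 219.4 210.8 261.8]
lid 0.76 [215.8 215.8 342.3 333.2]
[[279.4, 334.9], [279.4, 345.1], [279.2, 217.0], [279.2, 222.5]]
scene tin 0.57 [271.2 241.7 292.4 260.4]
scene lid 0.68 [269.2 226.9 292.1 242.2]
scene lid 0.63 [332.5 265.6 358.1 284.6]
[281.18029597 255.02722768] [281.33852592 234.72973659]
```

The force is steady at 36 N. The lid's edges in the wrist view (rows 216–333) match the seated height of 67 mm (217–335).

```bash
python3 -c "
from workcell import manip
print(manip.close_job())"
```

```text
the job is handed in; nothing more can be done
None
```

The job is handed in at about 19 s: the brush lies flat in the tray, and the grey steel lid snapped home and is still pressed down at about 36 N on the tin. The tin stands upright on the bench, though the snap seems to have lifted it a few millimetres for a moment.

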